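# Feel round a pot's rim for chips

### The job

Check the rim of the wide clay pot for chips: with the fingers closed and pointing down, follow the rim with the fingertips from the pouring lip the long way round to the handle, about a centimetre above the clay or barely touching it, without a break. Do not press on the pot, shift it or pick it up, and leave everything else on the table where it is. Finish with the hand raised well clear of the pot.

Things in the scene. Friction and masses are not known exactly. Their poses are not given: they have to be found in the camera images.
- pot: wide open pot of grey-brown clay, 0.9 kg, loose, 162 mm across, 91 mm high; rounded rim 10 mm thick, centreline radius 72 mm, pulled out to a pouring lip reaching 98 mm from the axis. One lug handle stands out level to 116 mm, its top 17 mm below the rim. Origin: centre of the foot. z up, x to the lip; handle 120 degrees anticlockwise of it from above, so the long way to it is 240 degrees clockwise
- rim0 (a point): point on top of the pot's rim, at the lip, where the path starts; 91 mm above the pot's foot and 80 mm out from the pot's axis, 0 degrees clockwise (seen from above) from the lip
- rim1 (a point): point on top of the pot's rim, on the way from lip to handle the long way round; 91 mm above the pot's foot and 73 mm out from the pot's axis, 30 degrees clockwise (seen from above) from the lip
- rim2 (a point): point on top of the pot's rim, on the way from lip to handle the long way round; 91 mm above the pot's foot and 73 mm out from the pot's axis, 60 degrees clockwise (seen from above) from the lip
- rim3 (a point): point on top of the pot's rim, on the way from lip to handle the long way round; 91 mm above the pot's foot and 73 mm out from the pot's axis, 90 degrees clockwise (seen from above) from the lip
- rim4 (a point): point on top of the pot's rim, on the way from lip to handle the long way round; 91 mm above the pot's foot and 73 mm out from the pot's axis, 120 degrees clockwise (seen from above) from the lip
- rim5 (a point): point on top of the pot's rim, on the way from lip to handle the long way round; 91 mm above the pot's foot and 73 mm out from the pot's axis, 150 degrees clockwise (seen from above) from the lip
- rim6 (a point): point on top of the pot's rim, on the way from lip to handle the long way round; 91 mm above the pot's foot and 73 mm out from the pot's axis, 180 degrees clockwise (seen from above) from the lip
- rim7 (a point): point on top of the pot's rim, on the way from lip to handle the long way round; 91 mm above the pot's foot and 73 mm out from the pot's axis, 210 degrees clockwise (seen from above) from the lip
- rim8 (a point): point on top of the pot's rim, next to the handle, where the path ends; 91 mm above the pot's foot and 73 mm out from the pot's axis, 240 degrees clockwise (seen from above) from the lip
- jar: bystander: narrower open jar of darker clay, no lip and no handle, 120 mm across, 94 mm high, loose; origin at the centre of its foot
- lid: bystander: round clay lid lying on the table, 148 mm across, 50 mm high with its knob, loose; origin at the centre of its underside
- beaker: bystander: small pale beaker, 72 mm across, 80 mm high, loose; origin at the centre of its foot
- turner: bystander: flat metal scraper with a wooden handle lying on the table, loose; origin at its middle, x along it towards the blade

How it is judged:
By the outcome, as a careful person would: the job done as asked, in the order asked, and still so for the second after the job is handed in, with the robot touching nothing.
It also fails if it takes over 48 s, if anything falls off the work surface, if the arm or the gripper's body presses on something with over 40 N, if the wrist force passes 120 N, or if a joint passes its speed limit or range.

### The arm

A 6-joint arm with a two-finger parallel gripper is mounted at the origin on the work surface. World frame = base frame: x ahead of the robot, y to its left, z up, the work surface at z = 0. Lengths are in m, angles in rad, forces in N, time in s.
With the tool pointing down it reaches from about 0.325 to 0.85 m from the base axis. Payload 15.5 kg.
Tool frame: the origin (TCP) lies at the very end of the fingers, on their centre line; the grasp point (between the pads) lies 19 mm behind it (manip.grip_depth is the distance from the TCP to the grasp point, in m); y points along the fingers, x is the direction in which the jaws open and shut, and the axes are right-handed (so a half turn about y gives the same grasp; the last joint's range is limited). The gripper opens to 91 mm and grips with 3 to 60 N. Pads are 32 mm wide; open, the fingers measure 118 mm over their backs; the gripper's body (76 mm by 178 mm) begins 60 mm behind the grasp point.
Start: joints at [-1.327, 0.494, 1.345, -0, 1.302, -0.096], TCP at [0.208, -0.589, 0.214] pointing down, gripper open.
Joint ranges: [-2.91, 2.91], [-0.82, 2.16], [0.22, 2.67], [-1.22, 4.37], [0.12, 2.79], [-3.08, 3.08]. Speed limits (rad/s): [1.89, 1.89, 2.57, 3.01, 3.01, 3.01].

### API

Orientations are given as a 3x3 rotation matrix whose columns are the frame's x, y, z axes.
In Python, from station import sensors, cams, job, models, manip gives the robot as it stands.
- The arm moves only by the tool apply_moves, never from a script. Its argument "moves" is a list of rows, each an object with "xyz": the shift along the world's x, y, z in m, a list of three; "turn": the turn about the world's z in rad; "grip": the closure, from 0 (fully open) to 1 (shut). A call has 1 to 20 rows; each row shifts and turns the pose as measured when the row begins; what a row does not reach is not made up. A row lasts 1/12 s, in which the tool goes at most 41.7 mm and 7.16 degrees, less where a joint would pass 70% of its speed; a pose out of reach is approached as far as the arm can. A call is refused whole if a number of a shift passes 0.0417 or a number of a turn 0.125, either way. A call with a gripper value outside its range is refused whole. The fingers move at their own pace and stop on an object; "force" is the grip in N (left out, the last holds). Time passes only in rows, so rows that do not move let the fingers close. It gives the time, the measured TCP pose, the force and the opening at its end, in the units of the state.
- sensors.sense(): the state, without advancing time (a new reading comes with each control period).
- cams.capture(name): name is "scene" or "top"; returns a dict with "color" (384x512x3 uint8, blue, green, red), "depth" (384x512 float32, m along the optical axis (not along the pixel's ray), 0 where there is no reading), "fx", "fy", "cx", "cy" (pixels), "R" (3x3) and "t" (3): a world point X has camera coordinates R X + t. Camera axes: x right, y down, z forward; pixel columns grow to the right and rows downward; lengths in m; the calibration is good to about 2 mm. A picture is of the moment at which its call begins.
- job.hand_in(): hands the job in, once; it reports no verdict.
Trained networks look in the newest picture that a camera, given by its name, has taken for a name from the list of things; names that differ only in an ending like _2 or _b are one class to them, and where a whole thing is asked for, a point or a joint stands for the part that bears it (a point fixed in the world has none). Each returns a list of dicts, best first, with "score" (0 to 1); they miss things now and then, are a little off and sometimes report something else, mostly with a low value. They report only what shows in the picture. A call takes as long as a camera call.
- models.boxes_of(camera, target): "at" ([x, y, z] in m, in world coordinates, good to about 4 mm: the middle of the surface that is visible of it).
The state is a dict: "clock": time; "joints": joint angles; "qd": joint speeds; "joint_torque": joint torques, N m; "tcp_pos": TCP position; "tcp_rot": TCP orientation; "ft_force": force on the tool from outside, world axes, zero at the start; "torque": the same for the moment, N m; "finger_gap": opening from 0.0 (shut) to 1.0 (fully open).
Only numpy, scipy, OpenCV 4.12 (cv2) and the standard library are available. Lean on these libraries where they do the work, as an engineer would, in place of code of your own. Each camera call takes 0.05 s, during which the arm holds its last target.

## Working session

There is one attempt and no reset: what is moved stays moved. The work goes in short steps, Python scripts to look and compute and a tool call to move; the robot and the scene stay as the last step left them, time stands still between calls to the robot, and variables do not carry over. Pictures are saved under pics/ and viewed, and the job is handed in when it is done.

Besides the shell and the picture viewer there is one more tool, called after "Request:" in YAML: its name, and indented under it one key for each argument. apply_moves: Moves the arm, as the interface text tells. Its arguments: {"type":"object","properties":{"moves":{"type":"array"},"force":{"type":"number"}},"required":["moves"]}

```bash
mkdir -p pics; python3 - <<'E'
from station import sensors,cams,models
import cv2,numpy as np
s=sensors.sense();print(s['clock'],s['tcp_pos'],s['tcp_rot'],s['finger_gap'])
for c in ['scene','top']:
    d=cams.capture(c);cv2.imwrite(f'pics/{c}0.png',d['color']);np.savez(f'{c}0.npz',**d)
for n in ['pot','rim0','rim8','jar','lid','beaker','turner']:
    print(n,[(np.round(b['at'],3),round(b['score'],2)) for b in models.boxes_of('top',n)][:3])
E
```

```text
0.0 [ 0.20821578 -0.58889058  0.21332447] [[ 3.33285703e-01 -3.07322908e-04  9.42825830e-01]
 [-9.42825053e-01  1.21583534e-03  3.33285825e-01]
 [-1.24874734e-03 -9.99999214e-01  1.15468801e-04]] 1.0021244671647203
pot [(array([0.52 , 0.195, 0.023]), 0.74)]
rim0 [(array([0.525, 0.193, 0.021]), 0.63)]
rim8 [(array([0.525, 0.193, 0.021]), 0.63)]
jar [(array([ 0.507, -0.202,  0.03 ]), 0.73)]
lid [(array([ 0.767, -0.021,  0.016]), 0.66)]
beaker []
turner [(array([ 0.762, -0.202,  0.003]), 0.73), (array([0.519, 0.193, 0.023]), 0.42)]
```

View pics/top0.png

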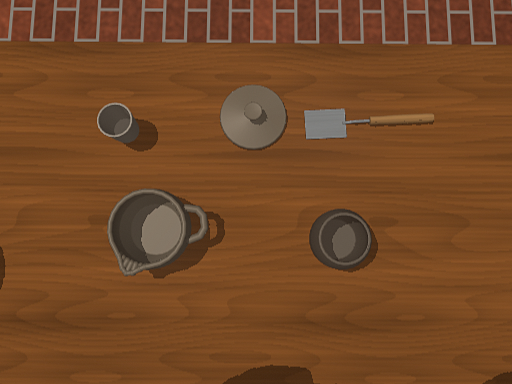

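View pics/scene0.png

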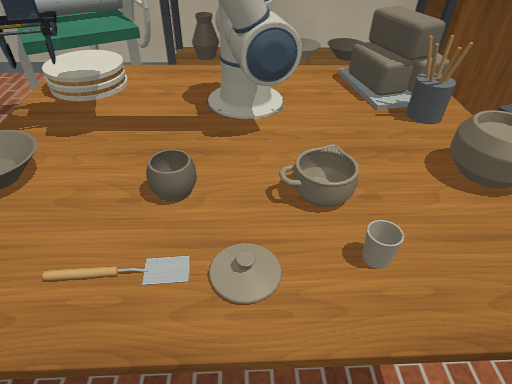

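```bash
python3 - <<'E'
import numpy as np,cv2
from scipy.optimize import least_squares
for c in ['top','scene']:
    d=np.load(c+'0.npz');D=d['depth'];v,u=np.nonzero(D>0);z=D[v,u]
    P=np.c_[(u-d['cx'])/d['fx']*z,(v-d['cy'])/d['fy']*z,z]
    W=(P-d['t'])@d['R']
    near=np.hypot(W[:,0]-.52,W[:,1]-.195)<.15
    Q=W[near]; print(c,'table z',np.median(Q[Q[:,2]<.01,2]),'max',np.percentile(Q[:,2],[95,99,99.9]))
    R=Q[(Q[:,2]>.083)&(Q[:,2]<.1)]
    f=lambda p:np.hypot(R[:,0]-p[0],R[:,1]-p[1])-p[2]
    r=least_squares(f,[.52,.195,.072],loss='soft_l1',f_scale=.003)
    print(len(R),r.x)
    a=np.degrees(np.arctan2(R[:,1]-r.x[1],R[:,0]-r.x[0]));rad=np.hypot(R[:,0]-r.x[0],R[:,1]-r.x[1])
    for k in range(-180,180,15):
        m=(a>=k)&(a<k+15)
        H=Q; 
        if m.sum(): print(k,m.sum(),rad[m].min().round(4),np.median(rad[m]).round(4),rad[m].max().round(4),R[m,2].max().round(4))
    ha=Q[(Q[:,2]>.04)&(Q[:,2]<.078)]; hr=np.hypot(ha[:,0]-r.x[0],ha[:,1]-r.x[1]);ha=ha[(hr>.095)&(hr<.125)]
    if len(ha):print('handle',len(ha),np.degrees(np.arctan2(np.median(ha[:,1])-r.x[1],np.median(ha[:,0])-r.x[0])))
E
```

```text
top table z -0.00034241294245937134 max [0.08894555 0.09116649 0.09276105]
1461 [0.5224116  0.18461461 0.07254052]
-180 51 0.0642 0.0701 0.0758 0.0923
-165 51 0.0647 0.0696 0.0745 0.094
-150 52 0.0642 0.0699 0.0746 0.0914
-135 53 0.0654 0.0711 0.0754 0.0929
-120 52 0.0662 0.0715 0.0757 0.0925
-105 51 0.0666 0.0719 0.0762 0.0914
-90 56 0.0669 0.0726 0.0771 0.0934
-75 53 0.0671 0.0733 0.0776 0.0942
-60 49 0.0681 0.0735 0.0779 0.093
-45 53 0.0684 0.0735 0.0784 0.0935
-30 50 0.0686 0.0738 0.0788 0.0924
-15 50 0.0691 0.0737 0.0788 0.0927
0 51 0.0685 0.0737 0.0785 0.0921
15 50 0.068 0.073 0.0785 0.0933
30 53 0.0682 0.0724 0.0783 0.0932
45 52 0.0669 0.0719 0.0776 0.0939
60 52 0.067 0.0707 0.0773 0.0927
75 51 0.0666 0.0708 0.0762 0.0925
90 57 0.0656 0.0693 0.0754 0.094
105 50 0.0656 0.0696 0.0751 0.0916
120 57 0.0652 0.0702 0.0787 0.094
135 114 0.0649 0.0749 0.091 0.0927
150 158 0.0653 0.0817 0.0966 0.0929
165 95 0.0646 0.0755 0.0897 0.093
handle 289 -81.6136782719793
scene table z 0.00045218482081764774 max [0.0893516  0.09184549 0.09309961]
708 [0.52602118 0.18290165 0.07265098]
-180 25 0.067 0.0705 0.076 0.0931
-165 24 0.0661 0.0691 0.0751 0.0917
-150 24 0.0666 0.0692 0.077 0.092
-135 19 0.0668 0.0702 0.0762 0.0932
-120 17 0.0665 0.0708 0.0759 0.0926
-105 19 0.0682 0.0731 0.0759 0.0933
-90 21 0.0666 0.0731 0.0766 0.0929
-75 29 0.0667 0.0735 0.076 0.0926
-60 30 0.0692 0.0734 0.0759 0.0932
-45 34 0.0676 0.0739 0.0759 0.093
-30 39 0.0661 0.0738 0.0775 0.0926
-15 37 0.0684 0.0735 0.0781 0.0928
0 34 0.0672 0.0729 0.0761 0.0931
15 35 0.0675 0.0738 0.0755 0.0932
30 25 0.0681 0.073 0.0756 0.0923
45 23 0.0665 0.0727 0.0758 0.0931
60 20 0.0665 0.0716 0.0763 0.0926
75 20 0.0668 0.0708 0.0761 0.092
90 23 0.0664 0.0696 0.076 0.093
105 25 0.0671 0.0696 0.0756 0.0921
120 28 0.0672 0.07 0.0769 0.0922
135 46 0.0677 0.0751 0.0935 0.0931
150 67 0.0679 0.0827 0.0969 0.0934
165 44 0.0668 0.0743 0.0881 0.0932
handle 146 -75.99816345694424
```

The pot is at left of the top view. Its centre is near pixel (150,230), the lip at (127,270) and the handle at (203,222). The gripper is out of the way. Next I refit the rim without the lip sector, and find the lip and handle angles.

```bash
cat > fit.py <<'E'
import numpy as np
from scipy.optimize import least_squares
def fit(d,c0=(.524,.1838)):
    D=d['depth'];v,u=np.nonzero(D>0);z=D[v,u]
    W=(np.c_[(u-d['cx'])/d['fx']*z,(v-d['cy'])/d['fy']*z,z]-d['t'])@d['R']
    c=np.array(c0)
    for _ in range(4):
        e=W[:,:2]-c;r=np.hypot(*e.T);a=np.degrees(np.arctan2(e[:,1],e[:,0]))
        R=W[(W[:,2]>.086)&(W[:,2]<.1)&(r<.085)&~((a>115)|(a<-175))]
        s=least_squares(lambda p:np.hypot(R[:,0]-p[0],R[:,1]-p[1])-p[2],[*c,.072],loss='soft_l1',f_scale=.003)
        c=s.x[:2]
    e=W[:,:2]-c;r=np.hypot(*e.T)
    L=(W[:,2]>.083)&(W[:,2]<.1)&(r>.084)&(r<.105);l=e[L].mean(0)
    H=(W[:,2]>.05)&(W[:,2]<.08)&(r>.095)&(r<.12);h=e[H].mean(0)
    return s.x,np.degrees(np.arctan2(l[1],l[0])),np.degrees(np.arctan2(h[1],h[0])),np.median(R[:,2]),L.sum(),H.sum()
E
python3 - <<'E'
import numpy as np
from fit import fit
for c in ['top','scene']: print(c,*fit(np.load(c+'0.npz')))
E
```

```text
top [0.5245841  0.18394455 0.0714226 ] 157.38101064624024 -83.23921116812802 0.08937514161844264 116 279
scene [0.52774115 0.18226304 0.07131296] 157.31036192972743 -80.40822679078263 0.09021966908967911 47 141
```

Request:
apply_moves:
  moves:
    - {"xyz":[0.01,0.032,0],"turn":0,"grip":1}
    - {"xyz":[0.01,0.032,0],"turn":0,"grip":1}
    - {"xyz":[0.01,0.032,0],"turn":0,"grip":1}
    - {"xyz":[0.01,0.032,0],"turn":0,"grip":1}
    - {"xyz":[0.01,0.032,0],"turn":0,"grip":1}
    - {"xyz":[0.01,0.032,0],"turn":0,"grip":1}
    - {"xyz":[0.01,0.032,0],"turn":0,"grip":1}
    - {"xyz":[0.01,0.032,0],"turn":0,"grip":1}
    - {"xyz":[0.01,0.032,0],"turn":0,"grip":1}
    - {"xyz":[0.01,0.032,0],"turn":0,"grip":1}
    - {"xyz":[0.01,0.032,0],"turn":0,"grip":1}
    - {"xyz":[0.01,0.032,0],"turn":0,"grip":1}
    - {"xyz":[0.01,0.032,0],"turn":0,"grip":1}
    - {"xyz":[0.01,0.032,0],"turn":0,"grip":1}
    - {"xyz":[0.01,0.032,0],"turn":0,"grip":1}
    - {"xyz":[0.01,0.032,0],"turn":0,"grip":1}
    - {"xyz":[0.01,0.032,0],"turn":0,"grip":1}
    - {"xyz":[0.01,0.032,0],"turn":0,"grip":1}
    - {"xyz":[0.01,0.032,0],"turn":0,"grip":1}
    - {"xyz":[0.01,0.032,0],"turn":0,"grip":1}
  force: 5

```text
clock: 2.12
tcp_pos: [0.4096, 0.0748, 0.2159]
tcp_rot: [[0.324, 0.009, 0.946], [-0.946, -0.007, 0.324], [0.01, -1.0, 0.006]]
ft_force: [1.0, -0.9, -0.1]
finger_gap: 0.003
```

Request:
apply_moves:
  moves:
    - {"xyz":[0.007,0.023,0],"turn":0,"grip":1}
    - {"xyz":[0.007,0.023,0],"turn":0,"grip":1}
    - {"xyz":[0.007,0.023,0],"turn":0,"grip":1}
    - {"xyz":[0.007,0.023,0],"turn":0,"grip":1}
    - {"xyz":[0.007,0.023,0],"turn":0,"grip":1}
    - {"xyz":[0.007,0.023,0],"turn":0,"grip":1}
    - {"xyz":[0,0,-0.02],"turn":0,"grip":1}
    - {"xyz":[0,0,-0.02],"turn":0,"grip":1}
    - {"xyz":[0,0,-0.02],"turn":0,"grip":1}
    - {"xyz":[0,0,-0.015],"turn":0,"grip":1}
    - {"xyz":[0,0,0],"turn":0,"grip":1}

```text
clock: 3.03
tcp_pos: [0.4557, 0.2299, 0.1404]
tcp_rot: [[0.333, 0.018, 0.943], [-0.943, -0.003, 0.333], [0.009, -1.0, 0.016]]
ft_force: [-1.1, -0.6, -1.8]
finger_gap: 0.002
```

Request:
apply_moves:
  moves:
    - {"xyz":[-0.0035,-0.016,0],"turn":0,"grip":1}
    - {"xyz":[0,0,-0.01],"turn":0,"grip":1}
    - {"xyz":[0,0,-0.01],"turn":0,"grip":1}
    - {"xyz":[0,0,0],"turn":0,"grip":1}
    - {"xyz":[0,0,0],"turn":0,"grip":1}

```text
clock: 3.45
tcp_pos: [0.4531, 0.2138, 0.1217]
tcp_rot: [[0.333, 0.019, 0.943], [-0.943, -0.003, 0.333], [0.009, -1.0, 0.017]]
ft_force: [0.3, -0.2, 0.5]
finger_gap: 0.006
```

```bash
python3 - <<'E'
from station import sensors,cams
import cv2,numpy as np
from fit import fit
s=sensors.sense();print(s['clock'],s['tcp_pos'],s['tcp_rot'],s['qd'],s['joints'])
for c in ['scene','top']:
    d=cams.capture(c);cv2.imwrite(f'pics/{c}1.png',d['color'])
    p=d['R']@s['tcp_pos']+d['t'];print(c,p[0]/p[2]*d['fx']+d['cx'],p[1]/p[2]*d['fy']+d['cy'])
    if c=='scene':
        print(fit(d)); cv2.imwrite('pics/z1.png',cv2.resize(d['color'][100:240,240:420],None,fx=4,fy=4,interpolation=cv2.INTER_CUBIC))
E
```

```text
3.45 [0.45308341 0.21376866 0.1217048 ] [[ 0.33277005  0.01899334  0.94281671]
 [-0.94296519 -0.00282506  0.33287936]
 [ 0.008986   -0.99981562  0.01696996]] [-0.00152536  0.00661547  0.00445435  0.001113   -0.00447414  0.00016178] [ 0.32782188  0.43672364  1.76969321 -0.01106438  0.9181316   1.56593277]
scene 334.5249792076523 137.22535767497365
(array([0.52749846, 0.18238611, 0.07138789]), np.float64(156.3810266185102), np.float64(-79.89857315144027), np.float64(0.09016665079803672), np.int64(48), np.int64(143))
top 123.9920108915419 266.570212842351
```

View pics/z1.png

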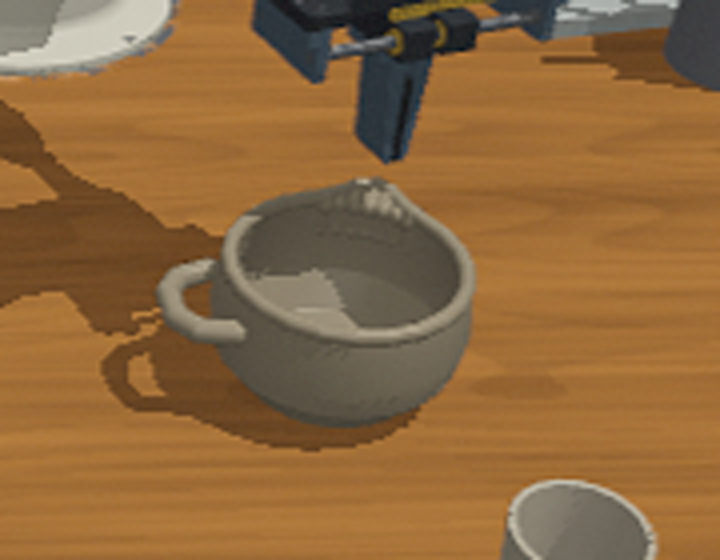

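The fingertip, at (390,160) in the zoom, is about 3 cm above the lip at (375,185), as computed. I descend to about 8 mm above the rim.

Request:
apply_moves:
  moves:
    - {"xyz":[-0.001,0,-0.008],"turn":0,"grip":1}
    - {"xyz":[0,0,-0.007],"turn":0,"grip":1}
    - {"xyz":[0,0,-0.005],"turn":0,"grip":1}
    - {"xyz":[0,0,0],"turn":0,"grip":1}
    - {"xyz":[0,0,0],"turn":0,"grip":1}

```text
clock: 3.97
tcp_pos: [0.4526, 0.2145, 0.1007]
tcp_rot: [[0.334, 0.021, 0.943], [-0.943, -0.002, 0.334], [0.009, -1.0, 0.019]]
ft_force: [-0.7, -0.8, 0.4]
finger_gap: 0.007
```

```bash
python3 - <<'E'
import numpy as np
C=np.array([.526,.183]);prev=None
for k in range(0,247,6):
    r=.073 if k>=30 else .080-.007*k/30
    a=np.radians(157.3-k);p=C+r*np.array([np.cos(a),np.sin(a)])
    if k%6==0: print(k,p.round(4),None if prev is None else (p-prev).round(4))
    prev=p
E
```

```text
0 [0.4522 0.2139] None
6 [0.4571 0.2207] [0.0049 0.0069]
12 [0.4625 0.2269] [0.0055 0.0062]
18 [0.4685 0.2324] [0.006  0.0055]
24 [0.475  0.2371] [0.0064 0.0047]
30 [0.4818 0.2411] [0.0068 0.0039]
36 [0.4881 0.2454] [0.0063 0.0043]
42 [0.4948 0.249 ] [0.0067 0.0036]
48 [0.5019 0.2519] [0.0071 0.0029]
54 [0.5092 0.254 ] [0.0073 0.0021]
60 [0.5167 0.2554] [0.0075 0.0014]
66 [0.5243 0.256 ] [0.0076 0.0006]
72 [0.532  0.2558] [ 0.0076 -0.0002]
78 [0.5396 0.2547] [ 0.0076 -0.001 ]
84 [0.547  0.2529] [ 0.0074 -0.0018]
90 [0.5542 0.2503] [ 0.0072 -0.0026]
96 [0.5611 0.247 ] [ 0.0069 -0.0033]
102 [0.5676 0.243 ] [ 0.0065 -0.004 ]
108 [0.5736 0.2383] [ 0.006  -0.0047]
114 [0.5791 0.2331] [ 0.0055 -0.0053]
120 [0.5841 0.2272] [ 0.0049 -0.0058]
126 [0.5884 0.2209] [ 0.0043 -0.0063]
132 [0.592  0.2142] [ 0.0036 -0.0067]
138 [0.5949 0.2071] [ 0.0029 -0.0071]
144 [0.597  0.1998] [ 0.0021 -0.0073]
150 [0.5984 0.1923] [ 0.0014 -0.0075]
156 [0.599  0.1847] [ 0.0006 -0.0076]
162 [0.5988 0.177 ] [-0.0002 -0.0076]
168 [0.5977 0.1694] [-0.001  -0.0076]
174 [0.5959 0.162 ] [-0.0018 -0.0074]
180 [0.5933 0.1548] [-0.0026 -0.0072]
186 [0.59   0.1479] [-0.0033 -0.0069]
192 [0.586  0.1414] [-0.004  -0.0065]
198 [0.5813 0.1354] [-0.0047 -0.006 ]
204 [0.5761 0.1299] [-0.0053 -0.0055]
210 [0.5702 0.1249] [-0.0058 -0.0049]
216 [0.5639 0.1206] [-0.0063 -0.0043]
222 [0.5572 0.117 ] [-0.0067 -0.0036]
228 [0.5501 0.1141] [-0.0071 -0.0029]
234 [0.5428 0.112 ] [-0.0073 -0.0021]
240 [0.5353 0.1106] [-0.0075 -0.0014]
246 [0.5277 0.11  ] [-0.0076 -0.0006]
```

Request:
apply_moves:
  moves:
    - {"xyz":[0.0047,0.0063,-0.001],"turn":0,"grip":1}
    - {"xyz":[0.0055,0.0062,-0.001],"turn":0,"grip":1}
    - {"xyz":[0.006,0.0055,0],"turn":0,"grip":1}
    - {"xyz":[0.0064,0.0047,0],"turn":0,"grip":1}
    - {"xyz":[0.0068,0.0039,0],"turn":0,"grip":1}

```text
clock: 4.38
tcp_pos: [0.484, 0.2437, 0.0988]
tcp_rot: [[0.333, 0.021, 0.943], [-0.943, -0.002, 0.334], [0.009, -1.0, 0.019]]
ft_force: [-0.2, -0.0, -0.6]
finger_gap: 0.006
```

Request:
apply_moves:
  moves:
    - {"xyz":[0.006,0.0036,0],"turn":0,"grip":1}
    - {"xyz":[0.0063,0.003,0],"turn":0,"grip":1}
    - {"xyz":[0.0066,0.0024,0],"turn":0,"grip":1}
    - {"xyz":[0.0068,0.0017,0],"turn":0,"grip":1}
    - {"xyz":[0.007,0.001,0],"turn":0,"grip":1}

```text
clock: 4.8
tcp_pos: [0.5212, 0.2579, 0.099]
tcp_rot: [[0.334, 0.022, 0.942], [-0.942, -0.002, 0.334], [0.009, -1.0, 0.02]]
ft_force: [0.6, -0.2, -0.1]
finger_gap: 0.007
```

Request:
apply_moves:
  moves:
    - {"xyz":[0.0065,-0.001,0],"turn":0,"grip":1}
    - {"xyz":[0.0065,-0.0012,0],"turn":0,"grip":1}
    - {"xyz":[0.0064,-0.0018,0],"turn":0,"grip":1}
    - {"xyz":[0.0062,-0.0024,0],"turn":0,"grip":1}
    - {"xyz":[0.006,-0.003,0],"turn":0,"grip":1}

```text
clock: 5.22
tcp_pos: [0.5566, 0.2476, 0.0988]
tcp_rot: [[0.334, 0.022, 0.942], [-0.942, -0.002, 0.334], [0.009, -1.0, 0.02]]
ft_force: [0.5, 0.1, -0.7]
finger_gap: 0.007
```

Request:
apply_moves:
  moves:
    - {"xyz":[0.0062,-0.0026,0],"turn":0,"grip":1}
    - {"xyz":[0.0058,-0.0033,0],"turn":0,"grip":1}
    - {"xyz":[0.0053,-0.0039,0],"turn":0,"grip":1}
    - {"xyz":[0.0047,-0.0044,0],"turn":0,"grip":1}
    - {"xyz":[0.0042,-0.0049,0],"turn":0,"grip":1}

```text
clock: 5.63
tcp_pos: [0.586, 0.2261, 0.0988]
tcp_rot: [[0.334, 0.022, 0.942], [-0.943, -0.002, 0.334], [0.009, -1.0, 0.02]]
ft_force: [0.1, 0.3, -0.1]
finger_gap: 0.007
```

Request:
apply_moves:
  moves:
    - {"xyz":[0.0035,-0.0056,0],"turn":0,"grip":1}
    - {"xyz":[0.0029,-0.006,0],"turn":0,"grip":1}
    - {"xyz":[0.0023,-0.0063,0],"turn":0,"grip":1}
    - {"xyz":[0.0016,-0.0066,0],"turn":0,"grip":1}
    - {"xyz":[0.0008,-0.0067,0],"turn":0,"grip":1}

```text
clock: 6.05
tcp_pos: [0.5986, 0.1914, 0.0987]
tcp_rot: [[0.334, 0.022, 0.942], [-0.943, -0.002, 0.334], [0.009, -1.0, 0.02]]
ft_force: [0.5, 0.5, -0.7]
finger_gap: 0.008
```

Request:
apply_moves:
  moves:
    - {"xyz":[0.0004,-0.0069,0],"turn":0,"grip":1}
    - {"xyz":[-0.0003,-0.0069,0],"turn":0,"grip":1}
    - {"xyz":[-0.0011,-0.0069,0],"turn":0,"grip":1}
    - {"xyz":[-0.0019,-0.0067,0],"turn":0,"grip":1}
    - {"xyz":[-0.0026,-0.0065,0],"turn":0,"grip":1}

```text
clock: 6.47
tcp_pos: [0.5927, 0.1534, 0.0987]
tcp_rot: [[0.333, 0.021, 0.943], [-0.943, -0.002, 0.333], [0.009, -1.0, 0.02]]
ft_force: [0.5, 0.7, -0.3]
finger_gap: 0.008
```

To 210: (0.5702, 0.1249), delta (-0.0225, -0.0285).

Request:
apply_moves:
  moves:
    - {"xyz":[-0.003,-0.0062,0],"turn":0,"grip":1}
    - {"xyz":[-0.0036,-0.0058,0],"turn":0,"grip":1}
    - {"xyz":[-0.0042,-0.0053,0],"turn":0,"grip":1}
    - {"xyz":[-0.0048,-0.0048,0],"turn":0,"grip":1}
    - {"xyz":[-0.0053,-0.0043,0],"turn":0,"grip":1}

```text
clock: 6.88
tcp_pos: [0.5694, 0.1236, 0.0988]
tcp_rot: [[0.333, 0.021, 0.943], [-0.943, -0.002, 0.333], [0.009, -1.0, 0.019]]
ft_force: [-0.7, -0.0, -0.1]
finger_gap: 0.01
```

Request:
apply_moves:
  moves:
    - {"xyz":[-0.0058,-0.0036,0],"turn":0,"grip":1}
    - {"xyz":[-0.0062,-0.003,0],"turn":0,"grip":1}
    - {"xyz":[-0.0065,-0.0024,0],"turn":0,"grip":1}
    - {"xyz":[-0.0067,-0.0016,0],"turn":0,"grip":1}
    - {"xyz":[-0.0068,-0.0008,0],"turn":0,"grip":1}
    - {"xyz":[-0.001,0,0],"turn":0,"grip":1}
    - {"xyz":[0,0,0],"turn":0,"grip":1}

```text
clock: 7.47
tcp_pos: [0.5307, 0.1106, 0.099]
tcp_rot: [[0.333, 0.02, 0.943], [-0.943, -0.002, 0.333], [0.009, -1.0, 0.018]]
ft_force: [-0.2, 0.6, -0.2]
finger_gap: 0.003
```

Request:
apply_moves:
  moves:
    - {"xyz":[0,0,0.01],"turn":0,"grip":1}
    - {"xyz":[0,0,0.02],"turn":0,"grip":1}
    - {"xyz":[0,0,0.02],"turn":0,"grip":1}
    - {"xyz":[0,0,0.025],"turn":0,"grip":1}
    - {"xyz":[0,0,0.025],"turn":0,"grip":1}
    - {"xyz":[0,0,0.025],"turn":0,"grip":1}
    - {"xyz":[0,0,0.025],"turn":0,"grip":1}
    - {"xyz":[0,0,0.02],"turn":0,"grip":1}
    - {"xyz":[0,0,0.01],"turn":0,"grip":1}
    - {"xyz":[0,0,0],"turn":0,"grip":1}
    - {"xyz":[0,0,0],"turn":0,"grip":1}
    - {"xyz":[0,0,0],"turn":0,"grip":1}

```text
clock: 8.47
tcp_pos: [0.5313, 0.1122, 0.2956]
tcp_rot: [[0.335, 0.026, 0.942], [-0.942, -0.001, 0.335], [0.01, -1.0, 0.024]]
ft_force: [-0.8, -0.1, -0.4]
finger_gap: 0.006
```

```bash
python3 - <<'E'
from station import sensors,cams
import cv2
from fit import fit
s=sensors.sense();print(s['clock'],s['tcp_pos'],abs(s['qd']).max())
d=cams.capture('scene');cv2.imwrite('pics/scene2.png',d['color']);print(fit(d))
E
```

```text
8.4667 [0.53125317 0.11215732 0.29558928] 0.006829395972612182
(array([0.52744701, 0.18248196, 0.07142147]), np.float64(157.0715577175098), np.float64(-80.14573802177446), np.float64(0.09020784810830403), np.int64(42), np.int64(140))
```

View pics/scene2.png

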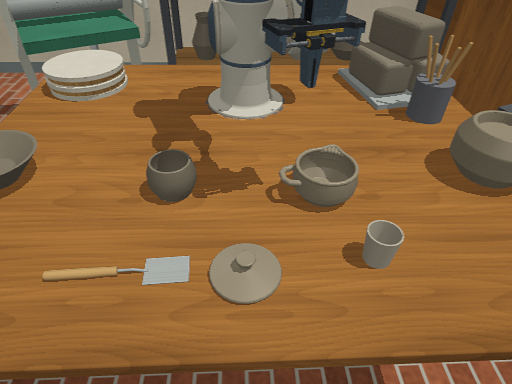

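The pot is unmoved at pixel (325,175). The jar, lid, beaker and turner are where they were, and the hand is high above the pot.

```bash
python3 -c "
from station import job
print(job.hand_in())"
```

```text
the job is handed in; nothing more can be done
None
```

I followed the rim with closed, downward-pointing fingers from the pouring lip about 244° clockwise to the handle, without stopping, and handed the job in at about 8.5 s.

- **Height:** The fingertips started at z = 0.101 at the lip. They then stayed near z = 0.099, about 8 mm above the 91 mm rim.
- **Tracking:** At the points I checked, the fingertips were within about 2 mm of the rim line. They ran about 2 mm outside it at 65° and 1.5 mm inside it at 93°. I only checked about every 30°, not in between.
- **Contact:** The wrist force stayed at noise level during the sweep (under about 1 N), so nothing suggests the fingers touched the pot.
- **Last checks:** The hand finished at z = 0.296, about 20 cm above the rim. The pot's fitted centre in the scene camera is unchanged to within 0.4 mm. The jar, lid, beaker and turner look unmoved in the final picture.
- **Disagreement:** The two cameras put the pot's centre about 3.5 mm apart, so I used the average. The true sideways offset from the rim is therefore uncertain by about 2 mm.

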